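Take a reading on an old book's cover with a sprung pin gauge

TASK

Take the square-gripped pin gauge out of the tool block and set its pin inside the paper ring on the cover of the old book in the tilted cradle, holding the gauge square to the cover and pressing gently, so that the sprung pin is pushed about half way in. The cover is fragile: let the pin touch it only at the ring, keep the fingers off it, never press hard, and leave the cradle and everything else on the table as they are. Finish while still holding the gauge there in that way; do not let go.

Things in the scene. Friction and masses are not known exactly. Their poses are not given: they have to be found in the camera images.
- gauge: Pin gauge, 140 g, upright in one hole of the tool block. From the top: grey square grip 24 x 24 mm, 60 mm tall, dark screen on top; round black collar 36 mm across, 6 mm thick, resting on the block; steel barrel 20 mm across, 48 mm long; sprung pin. Origin on the axis at the collar's underside; z up along the axis (grip from z = 6 to 66 mm); x, y square to the grip's flat faces.
- pin_tip (a point): The rounded tip of the gauge's steel pin (8 mm thick), on the gauge's axis, 66 mm below the gauge's origin (z = -66 mm) while the pin is fully out. Axes as the gauge's.
- pin (a joint): How far the sprung pin is pushed into the gauge, in m: 0 fully out, 0.010 at its stop. The spring is 0.4 N per mm with a preload of 0.8 N: about 0.8 N starts it, 2.8 N pushes it half way (5 mm), 4.8 N reaches the stop.
- mark (a point): Centre of a flat round paper ring (29 mm outside, 23 mm inside diameter) on the book's brown leather cover, somewhere on its middle. The square and the oblong paper labels on the cover are not it. Origin on the cover's surface; z is the cover's outward normal (up and towards the low edge), x up the slope, y across it.
- book: Old leather book, 220 x 165 x 36 mm, strapped on the cradle's tilting board. Origin at the middle of the board's low edge, on the hinge, nearest the robot; x up the slope, z along the cover's normal; the cover is the plane z = 46 mm, x = 12 to 232, y = -82 to 82 mm. Slope set between 0.20 and 0.42 rad; the stiff hinge does not give under light pressing.
- cradle: Plywood book cradle fixed to the table: base 270 x 220 x 14 mm, origin under its centre, and two posts 149 mm high with brass clamp knobs at the far end, 105 mm either side of the middle. Low edge towards the robot, x towards the high edge.
- stand: Wooden tool block fixed to the table, 80 (x) x 170 (y) x 90 mm high, origin under its centre; two through holes of 24 mm at y = -45 and +45 mm, the gauge in one and the awl in the other.
- awl: Awl with a round dark wooden handle 56 mm tall and a 34 mm flange that rests on the tool block's top; origin at the flange's underside. A bystander.
- weight: Brass paperweight, 48 mm across, 46 mm high, origin under its centre. A bystander.
- paste_jar: Paste jar with a lid, 52 mm across, 65 mm high, origin under its centre. A bystander.
- folder: Bone folder, 150 x 22 x 5 mm, lying flat, origin under its centre. A bystander.
- ruler: Steel ruler, 300 x 28 x 4 mm, lying flat, origin under its centre. A bystander.
- water_pot: Clear open pot, 68 mm across, 60 mm high, origin under its centre. A bystander.
- small_book: Small closed maroon book, 150 x 105 x 22 mm, lying flat, origin under its centre. A bystander.
Things that resemble listed ones, but are neither listed nor needed, are in the scene too. Of the things shaped like the stand, the wooden one is meant.

How it is judged (in metres and radians):
On the way:
1. the gauge is lifted out of the tool block (height (world z) of pin_tip above 0.1 m and contact force between gauge and stand below 0.1 N and contact force between the fingers and gauge above 1 N), for 0.2 s.
At the end, for the whole second after the job is handed in: The gauge is held still by the fingers with its pin tip within 9 mm of the ring's centre, its axis within 0.13 rad of the cover's normal, the pin pushed in between 2 and 8 mm, pressing on the cover with 0.8 to 6 N, clear of the tool block (distance between pin_tip and mark below 0.009 m and angle between the z axis of gauge and the z axis of mark, either way round below 0.13 rad and z of gauge in the frame of mark above 0.04 m and value of joint pin between 0.002 and 0.008 m and contact force between gauge and book between 0.8 and 6 N and contact force between the fingers and gauge above 1 N and contact force between gauge and stand below 0.1 N and linear speed of gauge below 0.01 m/s); the arm keeps its last pose, push and grip.
It fails at once if the cover is pressed hard (over 12 N) (contact force between gauge and book above 12 N).
It fails at once if the gauge touches the book away from the ring (contact force between gauge and book above 0.3 N and distance between pin_tip and mark above 0.025 m).
It fails at once if the robot itself touches the book (contact force between any of the fingers, the arm and book above 0.5 N).
It fails at once if the cradle's slope is changed (distance of mark from where it was at the start of the episode above 0.01 m).
It fails at once if one of the other things on the table (awl, paperweight, jar, bone folder, ruler, pot, small book) is moved by over 30 mm (distance of any of awl, weight, paste_jar, folder, ruler, water_pot, small_book from where it was at the start of the episode above 0.03 m).
It also fails if it takes over 38 s, if anything falls off the work surface, if the arm or the gripper's body presses on something with over 40 N, if the wrist force passes 120 N, or if a joint passes its speed limit or range.

ROBOT

A 6-joint arm with a two-finger parallel gripper is mounted at the origin on the work surface. World frame = base frame: x ahead of the robot, y to its left, z up, the work surface at z = 0. Lengths are in mm, angles in rad, forces in N, time in s.
With the tool pointing down it reaches from about 300 to 775 mm from the base axis. Payload 14.6 kg.
Tool frame: the origin (TCP) lies on the centre line of the jaws, within the pads' length; the fingertips stand 19 mm ahead of it and the grasp point (between the pads) is the TCP (bot.tip_reach is the distance from the TCP to the fingertips, in mm); z points along the fingers, y is the line along which they close (so a half turn about z gives the same grasp; the last joint's range is limited). The gripper opens to 85 mm and grips with 20 to 120 N. Pads are 22 mm wide; open, the fingers measure 114 mm over their backs; the gripper's body (76 mm by 85 mm) begins 54 mm behind the grasp point. The pads swing forward as they close: fully open they stand 13 mm farther back than shut.
Start: joints at [1.059, 0.3, 1.521, -0, 1.321, -0.067], TCP at [236.649, 496.475, 250.281] pointing down, gripper open.
Joint ranges: [-3.03, 3.03], [-0.79, 2.21], [0.23, 2.52], [-1.04, 4.18], [0, 3.07], [-2.55, 2.55]. Speed limits (rad/s): [2.22, 2.22, 2.57, 3.14, 3.14, 3.14].

INTERFACE

Orientations are given as a unit quaternion [w, x, y, z].
In Python, from rig import bot gives the robot as it stands. Calls block until the motion is done:
- bot.move_to(position, orientation): joint-space move of the TCP to a pose.
- bot.servo_line(position, attitude=None, speed=150, until_force=None): straight line of the TCP; attitude=None keeps the orientation; speed is the mean speed in mm/s. With until_force (N) it stops when the force on the tool has changed by that much, and returns True; else False.
- bot.move_joints(angles): joint-space move.
- bot.move_gripper(opening, grip_force=None): finger opening in mm; grip_force is the grip in N (None keeps the last); returns when the fingers have stopped.
- bot.dwell(seconds).
- bot.ik(position, orientation): joint angles nearest the present ones, or None.
- bot.read_state(): the state.
- bot.read_camera(name): name is "side" or "top" or "wrist"; returns a dict with "image" (480x640x3 uint8, blue, green, red), "depth" (480x640 float32, mm along the optical axis (not along the pixel's ray), 0 where there is no reading), "fovy" (degrees; the focal length in pixels is half the picture's height over the tangent of half this angle, whatever the lens; pixels are square), "cx", "cy" (the principal point, pixels), "eye" and "attitude" of the camera in the world; the wrist camera has in their place "mount" (4x4, takes a point from camera to tool coordinates, whose origin is the TCP and whose axes are the flange's). Camera axes: x right, y down, z forward; pixel columns grow to the right and rows downward; lengths in mm; the calibration is good to about 2 mm. A picture is of the moment at which its call begins: read the wrist's pose just before it.
A pose or a line that the arm cannot do raises bot.MotionError and nothing moves.
- bot.finish_job(): hands the job in; it is judged then, once.
The state is a dict: "clock": time; "joint_positions": joint angles; "qvel": joint speeds; "effort": joint torques, N m; "ee_pos": TCP position; "tool_rot": TCP orientation; "ft_force": force on the tool from outside, world axes, zero at the start; "moment": the same for the moment, N m; "grip_width": finger opening in mm; "grip_force": force on a finger pad.
Only numpy, scipy, OpenCV 4.12 (cv2) and the standard library are available. Lean on these libraries where they do the work, as an engineer would, in place of code of your own. Each camera call takes 0.05 s, during which the arm holds its last target. There are 200 camera calls.

## Working session

There is one attempt and no reset: what is moved stays moved. The work goes in short steps, each a Python script; the robot and the scene stay as the last script left them, time stands still between calls to the robot, and variables do not carry over. Pictures are saved under pics/ and viewed, at most 10 in all, crops included, and the job is handed in when it is done.

```bash
ls; mkdir -p pics
cat > h.py <<'E'
import numpy as np, cv2
from scipy.spatial.transform import Rotation as R
from rig import bot
def q2m(q): return R.from_quat([q[1],q[2],q[3],q[0]]).as_matrix()
def m2q(m):
    q=R.from_matrix(m).as_quat(); return [q[3],q[0],q[1],q[2]]
def cam(name):
    s=bot.read_state(); c=bot.read_camera(name)
    if 'mount' in c:
        M=np.array(c['mount']); T=np.eye(4); T[:3,:3]=q2m(s['tool_rot']); T[:3,3]=s['ee_pos']; W=T@M
    else:
        W=np.eye(4); a=np.array(c['attitude']); W[:3,:3]=a if a.shape==(3,3) else q2m(a); W[:3,3]=c['eye']
    c['W']=W; c['f']=240/np.tan(np.radians(c['fovy'])/2); return c
def pts(c):
    v,u=np.mgrid[:480,:640]; d=c['depth']
    P=np.stack([(u-c['cx'])/c['f']*d,(v-c['cy'])/c['f']*d,d],-1)
    X=P@c['W'][:3,:3].T+c['W'][:3,3]; X[d<=0]=np.nan; return X
def ray(c,u,v,z):
    d=c['W'][:3,:3]@np.array([(u-c['cx'])/c['f'],(v-c['cy'])/c['f'],1]); o=c['W'][:3,3]
    return o+d*(z-o[2])/d[2]
E
python3 - <<'E'
from h import *
for n in ('top','side'):
    c=cam(n); cv2.imwrite(f'pics/{n}1.png',c['image']); np.savez(f'{n}1.npz',**{k:c[k] for k in('image','depth','W','f','cx','cy')})
    print(n,c['W'].round(3).tolist(),c['f'],c['cx'],c['cy'],(c['depth']>0).mean())
s=bot.read_state();print(s['clock'],s['tool_rot'],s['grip_width'])
E
```

```text
pics
top [[0.022, -0.987, 0.159, 281.761], [-1.0, -0.021, 0.009, -16.478], [-0.005, -0.159, -0.987, 1620.499], [0.0, 0.0, 0.0, 1.0]] 618.0396974214189 319.76101019576663 240.22452597074903 0.9960416666666667
side [[0.851, -0.399, 0.342, 36.457], [-0.525, -0.659, 0.538, -778.518], [0.01, -0.638, -0.77, 1207.186], [0.0, 0.0, 0.0, 1.0]] 535.3416833219428 315.8121812086877 234.70366167118294 0.995908203125
0.1 [-1.34656488e-04  2.20562796e-01  9.75372636e-01 -5.05952880e-04] 85.50290972014042
```

View pics/top1.png

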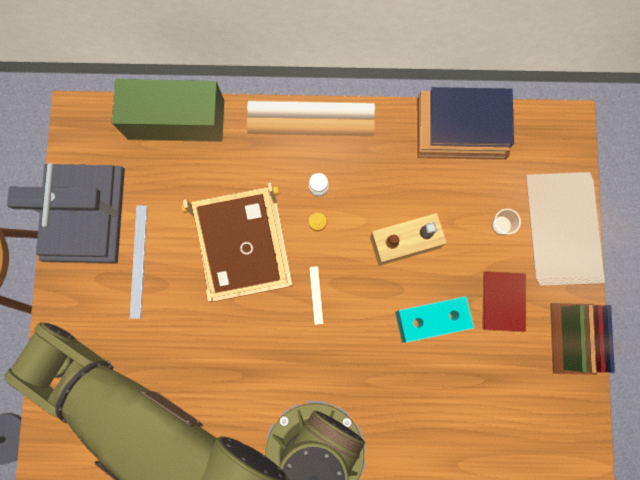

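View pics/side1.png

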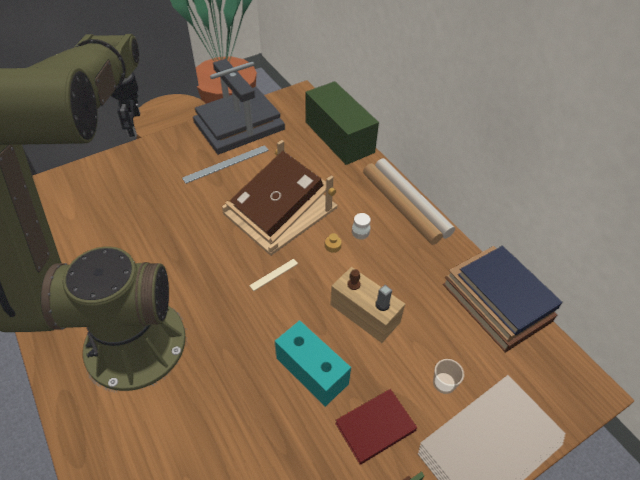

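The top view shows the wooden block at (408,238). It holds a grey square grip at (430,230) and a round dark awl at (393,241). The teal block at (435,318) is a decoy because it isn't wooden. On the cover, the round ring is at (246,248), and the labels at (253,211) and (223,279) aren't round. I'll measure these and check them in one enlarged crop.

Run:
```python
from h import *
out=[]
for n in('top','side'):
    c=dict(np.load(n+'1.npz')); X=pts(c); im=c['image']; hsv=cv2.cvtColor(im,cv2.COLOR_BGR2HSV)
    bx={'top':((365,205,450,270),(185,180,300,305)),'side':((325,260,410,345),(215,130,345,255))}[n]
    for i,(a,b,e,d) in enumerate(bx):
        k=np.zeros((480,640),bool);k[b:d,a:e]=1
        out.append(cv2.resize(im[b:d,a:e],(390,290),interpolation=cv2.INTER_CUBIC))
        if i==0:
            m=k&(abs(X[...,2]-90)<6); r=cv2.minAreaRect(X[m][:,:2].astype(np.float32)); print(n,'stand',m.sum(),r,np.median(X[m][:,2]))
            m=k&(X[...,2]>146)&(X[...,2]<165)
            print('tops z>146',m.sum(),np.nanmedian(X[m],0),cv2.minAreaRect(X[m][:,:2].astype(np.float32)))
            print('px',np.argwhere(m).mean(0)[::-1])
        else:
            m=k&(hsv[...,2]<110)&(X[...,2]>30); m=cv2.erode(m.astype(np.uint8),np.ones((5,5)))>0
            P=X[m]; 
            for _ in range(4):
                o=P.mean(0);nn=np.linalg.svd(P-o,full_matrices=False)[2][2];nn*=np.sign(nn[2]);P=P[abs((P-o)@nn)<5]
            r=cv2.minAreaRect(P[:,:2].astype(np.float32))
            print(n,'cover',len(P),o,nn,'tilt',np.arccos(nn[2]),'az',np.degrees(np.arctan2(-nn[1],-nn[0])),r,np.std((P-o)@nn))
            w=(k&(hsv[...,1]<90)&(hsv[...,2]>130)&(abs((X-o)@nn)<8)).astype(np.uint8)
            N,l,st,ce=cv2.connectedComponentsWithStats(w)
            for j in range(1,N):
                if st[j,4]>15:
                    x,y,ww,hh=st[j,:4];u,v=x+ww/2-.5,y+hh/2-.5
                    d=c['W'][:3,:3]@np.array([(u-c['cx'])/c['f'],(v-c['cy'])/c['f'],1]);e0=c['W'][:3,3]
                    print('  blob',st[j],e0+d*((o-e0)@nn)/(d@nn))
cv2.imwrite('pics/crop1.png',np.vstack([np.hstack(out[:2]),np.hstack(out[2:])]))
```

```text
top stand 1661 ((540.3870239257812, -225.65582275390625), (81.58660888671875, 171.69198608398438), 17.29939842224121) 90.6623120927286
tops z>146 126 [ 550.44076396 -265.74708702  155.60636534] ((542.1524658203125, -225.43202209472656), (25.619544982910156, 111.88569641113281), 14.997063636779785)
px [425.76984127 229.3015873 ]<stdin>:18: RuntimeWarning: Mean of empty slice.
  ret = um.true_divide(
Traceback (most recent call last):
IndexError: index 2 is out of bounds for axis 0 with size 0
```

Run:
```python
from h import *
out=[]
for n in('top','side'):
    c=dict(np.load(n+'1.npz')); X=pts(c); im=c['image']; hsv=cv2.cvtColor(im,cv2.COLOR_BGR2HSV)
    bx={'top':((365,205,450,270),(185,180,300,305)),'side':((325,260,410,345),(215,130,345,255))}[n]
    for a,b,e,d in bx: out.append(cv2.resize(im[b:d,a:e],(390,290),interpolation=cv2.INTER_CUBIC))
    k=np.zeros((480,640),bool);k[b:d,a:e]=1
    # gauge grip top
    a,b,e,d=bx[0];g=np.zeros((480,640),bool);g[b:d,a:e]=1
    m=g&(abs(X[...,2]-156)<7)&(np.linalg.norm(X[...,:2]-[553.8,-268.6],axis=-1)<25)
    print(n,'grip',m.sum(),np.median(X[m],0),cv2.minAreaRect(X[m][:,:2].astype(np.float32)))
    m=(k&(hsv[...,2]<110)&np.isfinite(X[...,2])).astype(np.uint8); m=cv2.erode(m,np.ones((3,3)))
    N,l,st,ce=cv2.connectedComponentsWithStats(m);j=1+st[1:,4].argmax();P=X[l==j]
    print(n,N,st[j],P.min(0),P.max(0))
    for t in(20,10,6,4,4):
        o=np.median(P,0);nn=np.linalg.lstsq(np.c_[P[:,:2],np.ones(len(P))],P[:,2],rcond=None)[0]
        nn=np.array([-nn[0],-nn[1],1]);nn/=np.linalg.norm(nn);o=P.mean(0);P=P[abs((P-o)@nn)<t]
    print('cover',len(P),o,nn,'tilt',np.arccos(nn[2]),'az',np.degrees(np.arctan2(-nn[1],-nn[0])),np.std((P-o)@nn))
    ax=-nn.copy();ax[2]=0;ax/=np.linalg.norm(ax);ay=np.cross([0,0,1],ax);xs=np.cross(ay,nn)
    print('rect',cv2.minAreaRect(np.c_[(P-o)@xs,(P-o)@ay].astype(np.float32)))
    w=(k&(hsv[...,1]<110)&(hsv[...,2]>110)).astype(np.uint8)
    N,l,st,ce=cv2.connectedComponentsWithStats(w)
    for j in range(1,N):
        if st[j,4]>15:
            x,y,ww,hh=st[j,:4];u,v=x+ww/2-.5,y+hh/2-.5
            d=c['W'][:3,:3]@np.array([(u-c['cx'])/c['f'],(v-c['cy'])/c['f'],1]);e0=c['W'][:3,3]
            print('  blob',st[j],e0+d*((o-e0)@nn)/(d@nn))
cv2.imwrite('pics/crop1.png',np.vstack([np.hstack(out[:2]),np.hstack(out[2:])]))
```

```text
top grip 103 [ 552.68198322 -267.57048249  156.3055936 ] ((553.0394287109375, -267.862548828125), (24.458520889282227, 25.13334846496582), 12.623237609863281)Traceback (most recent call last):
  File "<stdin>", line 13, in <module>
ValueError: attempt to get argmax of an empty sequence
```

Run:
```python
from h import *
c=dict(np.load('top1.npz'));X=pts(c);hsv=cv2.cvtColor(c['image'],cv2.COLOR_BGR2HSV)
for u,v in((230,230),(260,260),(246,248),(215,220)):print(c['image'][v,u],hsv[v,u],X[v,u],c['depth'][v,u])
k=np.zeros((480,640),bool);k[180:305,185:300]=1
print(k.sum(),(k&(hsv[...,2]<110)).sum(),(k&np.isfinite(X[...,2])).sum())
```

```text
[ 40  74 128] [ 12 175 128] [544.78285097 219.93273198 114.95807245] 1530.2579
[ 45  80 130] [ 12 167 130] [474.97983432 145.67390722  87.94711682] 1545.1777
[ 44  75 128] [ 11 167 128] [502.63524671 180.24695179 101.0283891 ] 1536.9633
[ 43  77 130] [ 12 171 130] [567.07036853 256.31544403 126.04800625] 1523.1733
14375 12 14334
```

Run:
```python
from h import *
out=[]
for n in('top','side'):
    c=dict(np.load(n+'1.npz')); X=pts(c); im=c['image']; hsv=cv2.cvtColor(im,cv2.COLOR_BGR2HSV)
    bx={'top':((365,205,450,270),(185,180,300,305)),'side':((325,260,410,345),(215,130,345,255))}[n]
    for a,b,e,d in bx: out.append(cv2.resize(im[b:d,a:e],(390,290),interpolation=cv2.INTER_CUBIC))
    k=np.zeros((480,640),bool);k[b:d,a:e]=1
    seed=X[{'top':(235,235),'side':(195,260)}[n]]
    col=np.abs(im.astype(int)-im[{'top':(230,230),'side':(205,262)}[n]].astype(int)).max(-1)<25
    m=(k&col&np.isfinite(X[...,2])).astype(np.uint8); m=cv2.erode(m,np.ones((3,3)))
    N,l,st,ce=cv2.connectedComponentsWithStats(m);j=1+st[1:,4].argmax();P=X[l==j]
    print(n,st[j],P.min(0),P.max(0))
    for t in(20,10,6,4,4):
        nn=np.linalg.lstsq(np.c_[P[:,:2],np.ones(len(P))],P[:,2],rcond=None)[0]
        nn=np.array([-nn[0],-nn[1],1]);nn/=np.linalg.norm(nn);o=P.mean(0);P=P[abs((P-o)@nn)<t]
    print('cover',len(P),o,nn,'tilt',np.arccos(nn[2]),'az',np.degrees(np.arctan2(-nn[1],-nn[0])),np.std((P-o)@nn))
    ax=-nn.copy();ax[2]=0;ax/=np.linalg.norm(ax);ay=np.cross([0,0,1],ax);xs=np.cross(ay,nn)
    print('rect',cv2.minAreaRect(np.c_[(P-o)@xs,(P-o)@ay].astype(np.float32)))
    w=(k&(hsv[...,1]<110)&(hsv[...,2]>140)).astype(np.uint8)
    N,l,st,ce=cv2.connectedComponentsWithStats(w)
    for j in range(1,N):
        if st[j,4]>15:
            x,y,ww,hh=st[j,:4];u,v=x+ww/2-.5,y+hh/2-.5
            d=c['W'][:3,:3]@np.array([(u-c['cx'])/c['f'],(v-c['cy'])/c['f'],1]);e0=c['W'][:3,3]
            print('  blob',st[j],e0+d*((o-e0)@nn)/(d@nn))
    g=(np.linalg.norm(X[...,:2]-[553.5,-268],axis=-1)<22)&(abs(X[...,2]-156)<7)
    print('grip',g.sum(),np.median(X[g],0),cv2.minAreaRect(X[g][:,:2].astype(np.float32)))
cv2.imwrite('pics/crop1.png',np.vstack([np.hstack(out[:2]),np.hstack(out[2:])]))
```

```text
top [ 199  196   79   95 4508] [398.54507933 102.33395223  67.68901894] [628.7163803  295.51311336 145.81976186]
cover 3441 [513.36099659 199.77971378 107.08865002] [-0.28276258 -0.06518585  0.95697238] tilt 0.29441391424886704 az 12.981716703235534 2.0926807367276923
rect ((-0.3775177001953125, -1.2614288330078125), (158.1125030517578, 212.21337890625), 89.42964935302734)
  blob [ 192  183  100  118 1907] [517.69822611 191.20853522 107.78635733]
  blob [245 203  17  17 230] [591.33774241 163.32548904 127.64578045]
  blob [240 241  13  14  90] [503.62254474 180.06050108 102.86796034]
  blob [217 271  12  15 146] [428.17134548 237.9252624   84.51548512]
grip 103 [ 552.68198322 -267.57048249  156.3055936 ] ((553.0394287109375, -267.862548828125), (24.458520889282227, 25.13334846496582), 12.623237609863281)
side [ 232  152   87   79 2703] [400.20540143 100.19826555  66.85291997] [627.70787947 297.41184584 140.75409986]
cover 2278 [509.07521931 195.35988079 103.19517313] [-0.28442649 -0.05958688  0.95684428] tilt 0.29485503339245717 az 11.832248178511666 1.9679044198533333
rect ((3.5258331298828125, 2.3277969360351562), (215.24127197265625, 160.54322814941406), 0.6873873472213745)
  blob [277 140   7   4  16] [608.61163836 333.11852178 141.36167817]
  blob [215 145  54  26 344] [490.97887481 363.47129664 108.28498282]
  blob [297 175  16  13 115] [593.03859134 163.46567244 126.16749075]
  blob [327 175   6   5  17] [653.88670549 126.85084935 141.97471526]
  blob [ 222  179  107   72 1793] [473.68646201 125.23208898  88.30853305]
  blob [270 191  11   9  31] [504.818382   180.34181721 100.99456755]
  blob [237 192  13  11  75] [429.76170754 237.37360654  82.23523512]
  blob [332 201   5   8  26] [615.86470121  43.55043678 125.4850133 ]
grip 98 [ 552.418458   -271.64544112  155.07157946] ((553.7825317382812, -270.3201904296875), (25.477582931518555, 24.136064529418945), 13.077278137207031)
```

View pics/crop1.png

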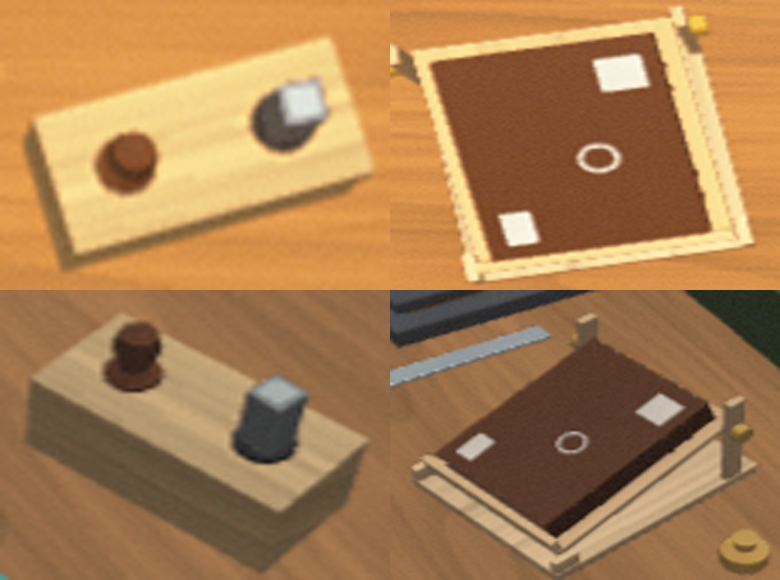

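The top crop shows a square light-topped grip on a round collar (the gauge) and a round brown handle (the awl). The thin ring is at (246,248) in the top view, and the two labels are solid rectangles. Both cameras agree on these values:

| Item | Value |
|---|---|
| Ring centre | (504, 180, 102) |
| Cover tilt | 0.295 rad |
| Gauge | (553, -269) |
| Grip top height | about 156, as expected |

Next I'll move above the gauge and refine with the wrist camera.

Run:
```python
from h import *
def down(yaw): # tool z down, y along yaw
    y=np.array([np.cos(yaw),np.sin(yaw),0]);z=np.array([0,0,-1.]);return np.c_[np.cross(y,z),y,z]
best=None
for yy in(np.radians(14),np.radians(14)+np.pi):
    j=bot.ik([553.4,-268.8,265],m2q(down(yy)));print(yy,None if j is None else np.round(j,2))
j=bot.ik([553.4,-268.8,265],m2q(down(np.radians(14))))
bot.move_to([553.4,-268.8,265],m2q(down(np.radians(14))))
c=cam('wrist');X=pts(c);cv2.imwrite('pics/w1.png',c['image'])
m=(abs(X[...,2]-156)<6)&(np.linalg.norm(X[...,:2]-[553.5,-268],axis=-1)<30)
print(m.sum());
if m.sum()>10:print(X[m].mean(0),cv2.minAreaRect(X[m][:,:2].astype(np.float32)))
s=bot.read_state();print(s['clock'],s['ee_pos'],s['joint_positions'])
```

```text
0.24434609527920614 [-0.51  0.44  1.3  -0.    1.4  -0.76]
3.385938748868999 [-0.51  0.44  1.3  -0.    1.4   2.39]
1218
[ 554.75579145 -268.19142062  156.16602285] ((555.240478515625, -269.02667236328125), (23.915693283081055, 24.212146759033203), 13.886418342590332)
3.0583 [ 553.68869127 -268.15828993  265.03607778] [-5.10561108e-01  4.37197399e-01  1.30047889e+00  4.10405186e-05
  1.40382597e+00 -7.55984188e-01]
```

View pics/w1.png

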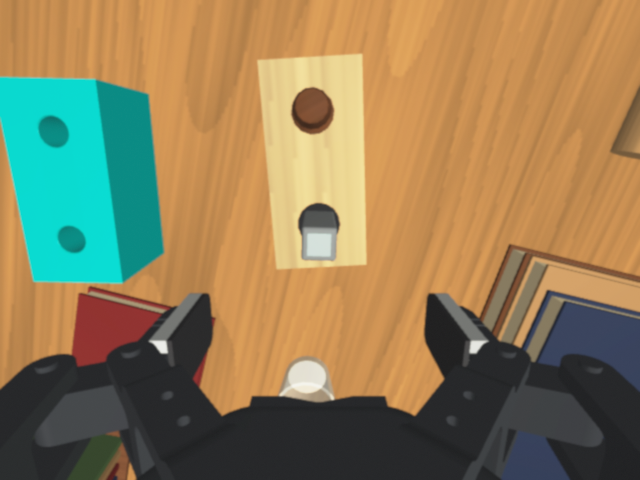

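The wrist view shows the light grip top at (319,243), centred between the fingers with its faces square to them. The awl is clear at (312,108). I'll grasp and lift.

Run:
```python
from h import *
bot.move_gripper(60)
bot.servo_line([554.4,-268.7,132],speed=120)
bot.move_gripper(10,grip_force=60)
s=bot.read_state();print(s['grip_width'],s['grip_force'],s['ft_force'],s['ee_pos'])
g=s['ee_pos']
bot.servo_line([g[0],g[1],300],speed=80)
s=bot.read_state();print(s['clock'],s['grip_width'],s['grip_force'],s['ft_force'],s['ee_pos'])
c=cam('side');cv2.imwrite('pics/s2.png',c['image'][60:400,200:520])
X=pts(c);m=(X[...,2]>150)&(np.linalg.norm(X[...,:2]-s['ee_pos'][:2],axis=-1)<14)
print(m.sum(),X[m][:,2].min() if m.any() else 0)
```

```text
23.44611784815858 58.86635363101959 [-1.62796051 -0.58392521  4.20150365] [ 554.51825371 -268.84608594  132.49562754]
7.3583 23.133203844708085 58.52265000343323 [ 0.60389097  0.45095305 -1.62109413] [ 554.46099179 -268.83051349  299.66621687]
318 193.15722900304706
```

View pics/s2.png

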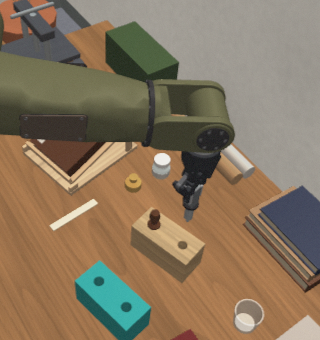

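The gauge is out of the block at picture position (190,200), with its tip at about z = 193 as predicted. The awl and block haven't moved. Now I'll go to the stand-off above the ring.

```bash
cat >> h.py <<'E'
mark=np.array([504.2,180.2,102.0]); n=np.array([-.2836,-.0624,.9569]); n/=np.linalg.norm(n)
ys=np.array([1,.22,0]); ys-=ys@n*n; ys/=np.linalg.norm(ys)
Q=m2q(np.c_[np.cross(ys,-n),ys,-n])
E
python3 - <<'E'
from h import *
p=mark+n*(108.5+45)
print(bot.ik(p,Q))
bot.move_to(p,Q)
s=bot.read_state();print(s['clock'],s['ee_pos'],s['grip_width'],s['ft_force'])
c=cam('wrist');cv2.imwrite('pics/w2.png',c['image']);X=pts(c);im=c['image']
np.savez('w2.npz',**{k:c[k] for k in('image','depth','W','f','cx','cy')})
# where the nominal mark and tip project
def proj(P):
    q=np.linalg.inv(c['W'])@np.r_[P,1];return q[:2]/q[2]*c['f']+[c['cx'],c['cy']]
Rt=q2m(s['tool_rot']);tip=s['ee_pos']+Rt[:,2]*108.5
print('mark px',proj(mark),'tip',tip,proj(tip),'axis',Rt[:,2]+n)
# cover plane from wrist depth
m=(np.linalg.norm(X-mark,axis=-1)<70)&(abs((X-mark)@n)<12);P=X[m]
a=np.linalg.lstsq(np.c_[P[:,:2],np.ones(len(P))],P[:,2],rcond=None)[0];nn=np.array([-a[0],-a[1],1]);nn/=np.linalg.norm(nn)
print(m.sum(),'n',nn,'offset at mark',a@[mark[0],mark[1],1]-mark[2])
E
```

```text
[ 0.28994874  0.03110339  1.86126375 -0.02607067  0.95550268  0.08529886]
9.0667 [461.18067643 170.11619534 249.03675584] 23.50197414006564 [ 0.05814849  0.57969401 -1.47898122]
mark px [316.98168166 226.12213126] tip [491.9757513  176.84562206 145.21658352] [317.46421653 242.46931683] axis [ 2.22785574e-04 -3.78247619e-04  4.14636309e-05]
19402 n [-0.28560278 -0.0631062   0.95626809] offset at mark 0.11844290582635608
```

View pics/w2.png

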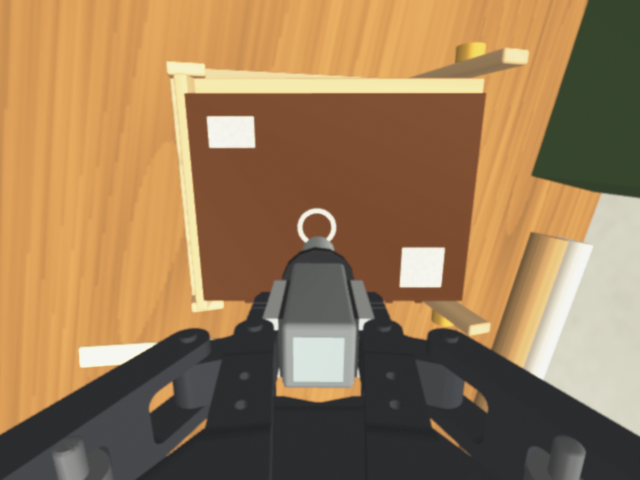

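The ring is centred at (317,226) and the pin at (317,242). Both match their predicted projections, the gauge sits straight in the fingers, and the cover plane agrees to 0.1 mm. Time to press slowly.

Run:
```python
from h import *
def depth(): # tip past cover at nominal, mm, plus force along n
    s=bot.read_state();return s['clock'],round(float((mark-(s['ee_pos']-n*108.5))@n),2),round(float(np.array(s['ft_force'])@n),2),s['grip_width']
bot.servo_line(mark+n*(108.5+8),Q,speed=60);bot.dwell(.3);print(depth())
hit=bot.servo_line(mark+n*(108.5-3),Q,speed=6,until_force=1.5);print(hit);bot.dwell(.3);print(depth())
print(bot.read_state()['ee_pos']-mark-n*108.5)
```

```text
(10.1833, -8.23, -2.36, 23.651089734504183)
True
(11.9583, 2.39, 1.64, 23.626960074814043)
[ 0.20717873  0.03462135 -2.43472753]
```

Run:
```python
from h import *
F=[]
for _ in range(20):
    s=bot.read_state();F.append(np.array(s['ft_force'])@n);bot.dwell(.05)
print(np.mean(F),np.std(F),s['clock'],(mark+n*108.5-s['ee_pos'])@n, s['ee_pos']-mark-n*108.5)
c=cam('wrist');im=c['image'];cv2.imwrite('pics/w3.png',im[160:440,200:440])
```

```text
0.20319993720439458 0.503615086655198 12.9083 2.375729039168823 [ 0.15456997 -0.00770366 -2.43740238]
```

View pics/w3.png

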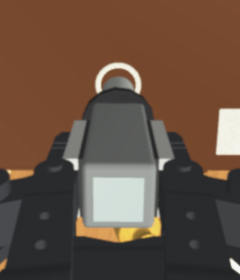

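The pin sits inside the ring, which is at (118,80) in the crop. The averaged force change of about 1.7 N and the 2.4 mm of travel both put the pin just over 2 mm in. I'll add 2.6 mm and check.

Run:
```python
from h import *
bot.servo_line(mark+n*(108.5-5.0),Q,speed=4);bot.dwell(.2)
F=[]
for _ in range(40):
    s=bot.read_state();F.append(np.array(s['ft_force'])@n);bot.dwell(.05)
print(np.mean(F),np.std(F),s['clock'],(mark+n*108.5-s['ee_pos'])@n,s['grip_width'],s['grip_force'],np.abs(s['qvel']).max())
```

```text
1.2833939212119398 0.47519769876653534 15.975 4.983321503068095 23.4151709879779 58.96527349948883 0.0011465184688310426
```

The force rose 1.08 N over 2.6 mm, which matches the 0.4 N/mm spring. The total press is about 2.7 N, so the pin is about 5 mm in.

```bash
python3 -c "
from rig import bot
print(bot.finish_job())"
```

```text
the job is handed in; nothing more can be done
None
```

I handed the job in with the gauge still held square to the cover and its pin inside the ring, pressed about 5 mm in at about 2.7 N; no verdict came back.

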